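# Feel out the release notch of a slide warmer and pop its lid

## Robot

A 7-joint arm with a two-finger parallel gripper is mounted at the origin on the work surface. World frame = base frame: x ahead of the robot, y to its left, z up, the work surface at z = 0. Lengths are in m, angles in rad, forces in N, time in s.
With the tool pointing down it reaches from about 0.4 to 0.85 m from the base axis. Payload 10.4 kg.
Tool frame: the origin (TCP) lies on the centre line of the jaws, within the pads' length; the fingertips stand 22 mm ahead of it and the grasp point (between the pads) lies 3 mm ahead of it; z points along the fingers, y is the direction in which the jaws open and shut (so a half turn about z gives the same grasp; the last joint's range is limited). The gripper opens to 87 mm and grips with 3 to 60 N. Pads are 19 mm wide; open, the fingers measure 117 mm over their backs; the gripper's body (75 mm by 190 mm) begins 51 mm behind the grasp point.
Start: joints at [1.137, 0.332, -0.065, 1.46, 0.022, 1.35, -0.088], TCP at [0.25, -0.573, 0.245] pointing down, gripper open.
Joint ranges: [-2.6, 2.6], [-0.5, 2.12], [-1.47, 1.34], [0.16, 2.42], [-1.27, 4.41], [0.06, 2.06], [-2.6, 2.6]. Speed limits (rad/s): [2.22, 2.22, 2.79, 2.79, 3.14, 3.14, 3.14].

## Interface

Orientations are given as a unit quaternion [w, x, y, z].
In Python, from station import bot gives the robot as it stands. The module is installed in compiled form; this text tells all that it offers.
- The arm moves only by the shell command python3 -m handwheel 'ROWS' [FORCE]. ROWS is JSON, a list of rows, each a list of 7 numbers: the finger opening in mm, from 0 to 87, then the shift along the tool's x, y, z in mm, then the turn, a rotation vector about the tool's x, y, z in degrees. In form: [[jaw, x, y, z, rx, ry, rz], ...]. A call has 1 to 5 rows; each row shifts and turns the commanded pose from where the row before left it, along the tool's axes as they then stand; what a row does not reach is not made up. A row lasts 1/8 s, in which the tool goes at most 62.5 mm and 10.7 degrees, less where a joint would pass 70% of its speed; a pose out of reach is approached as far as the arm can. A call is refused whole if a number of a shift passes 62.5 or a number of a turn 10.7, either way. A call with a gripper value outside its range is refused whole. The fingers move at their own pace and stop on an object; FORCE is the grip in N (left out, the last holds). Time passes only in rows, so rows that do not move let the fingers close. It gives the time, the measured TCP pose, the force and the opening at its end, in the units of the state.
- bot.sense(): the state, without advancing time (a new reading comes with each control period).
- bot.grab_frame(name): name is "side" or "top"; returns (picture, depth): 384x512x3 uint8, blue, green, red; 384x512 float32, m along the optical axis (not along the pixel's ray), 0 where there is no reading.
- bot.get_calibration(name): a dict with "fov_y" (degrees; the focal length in pixels is half the picture's height over the tangent of half this angle, whatever the lens; pixels are square), "cx", "cy" (the principal point, pixels), "distortion" ([k1, k2, p1, p2, k3] as OpenCV has them; the pictures are not rectified), "camera_from_world" (4x4, takes a point from world to camera coordinates). Camera axes: x right, y down, z forward; pixel columns grow to the right and rows downward; lengths in m; the calibration is good to about 2 mm. A picture is of the moment at which its call begins. get_calibration takes no time and is no camera call.
- bot.hand_in(): hands the job in, once; it reports no verdict.
The state is a dict: "clock": time; "q": joint angles; "qd": joint speeds; "effort": joint torques, N m; "eef_pos": TCP position; "ee_rot": TCP orientation; "wrist_force": force on the tool from outside, world axes, zero at the start; "moment": the same for the moment, N m; "grip_width": finger opening in m.
Only numpy, scipy, OpenCV 4.12 (cv2) and the standard library are available. Lean on these libraries where they do the work, as an engineer would, in place of code of your own. Each camera call takes 0.05 s, during which the arm holds its last target.

## Task

The slides on the slide warmer are dry. Feel lightly along the top of the black front edge with a fingertip until it drops into the hidden release notch, then press the catch down inside it so that the lid springs ajar by itself, and take the hand away. Do not push or pry the lid, and leave the things around the warmer where they are.

Things in the scene. Friction and masses are not known exactly. Their poses are not given: they have to be found in the camera images.
- warmer: slide warmer, fixed on the desk: low white tub 390 mm wide, 240 mm deep, smoked clear lid, grey control bay (knob, display) 65 mm wide at its -y end. Origin: underside, middle of the tub; x from front (robot side) to back, y left, z up. The shut lid's front stands at x = -84 mm, its top at z = 76 mm; the bay's knob is the only thing near it that is as high
- edge (a point): middle of the top of the flat front edge (axes as the warmer's; at x -105, z 60 mm of it). The edge is 40 mm deep (x -20 to 20): black moulding for y -90 to 90 mm, flush grey end caps beyond, to y = 197 and -197. One notch is cut through the black part, 40 mm long in y, open above and in front; its middle lies anywhere from y -50 to 50, not reported: feel or look for it
- catch (a joint): dark grey paddle in the notch, 37 mm wide, its top 8 mm below the edge's top at rest; all else along the edge is rigid. Hinged 65 mm behind the front: 0 rad at rest, 0.16 fully pressed (7 mm down under a finger amid the notch), springs back by itself. The lid lets go near 0.08 rad (4 mm down); full travel takes 4 to 6 N
- lid (a joint): lid, hinged along the back: 0 rad shut and latched, grows as it opens. When the catch lets go a spring lifts it by itself to about 0.18 rad, where it stays ajar, front rim about 35 mm up
- lid_edge (a point): middle of the lid's front upper rim (lid 380 mm wide, 196 mm deep, 15 mm tall)
- bottle_a: bystander, loose: white pill jar with white cap and blue band, 54 mm wide, 95 mm tall; origin at the middle of its underside
- bottle_b: bystander, loose: white pill jar with white cap and orange band, 48 mm wide, 85 mm tall; origin at the middle of its underside
- carton_red: bystander, loose: red carton, 50 x 85 x 95 mm, standing; origin at the middle of its underside
- carton_blue: bystander, loose: dark blue carton, 50 x 85 x 95 mm, standing; origin at the middle of its underside
- tweezers: bystander, loose: steel tweezers, 125 mm long, 8 mm high, lying flat; origin at the middle of its underside
- scissors: bystander, loose: scissors with black rings, 150 mm long, 8 mm high, lying flat; origin at the middle of its underside
- slide_box: bystander, loose: closed blue slide storage box, 92 x 172 x 34 mm; origin at the middle of its underside
- beaker: bystander, loose: glass beaker, 64 mm wide, 75 mm tall; origin at the middle of its underside

How it is judged:
On the way, in this order (a step that is already met when the one before it is completed fails the run):
1. a fingertip touches the front edge, the catch not yet pressed (contact force between the fingers and warmer above 0.3 N and value of joint catch below 0.03 rad and x of the grasp point in the frame of warmer between -0.15 and -0.06 m and y of the grasp point in the frame of warmer between -0.13 and 0.13 m), for 0.15 s.
2. the fingertip presses the catch down in the notch (contact force between the fingers and warmer above 0.5 N and value of joint catch above 0.05 rad), for 0.02 s.
3. the lid has sprung ajar (value of joint lid above 0.1 rad), for 0.2 s.
At the end, for the whole second after the job is handed in: The lid stands ajar by itself (between 0.12 and 0.30 rad), the catch has sprung back (under 0.02 rad), and every bystander is within 30 mm of where it was (value of joint lid between 0.12 and 0.3 rad and value of joint catch below 0.02 rad and distance of each of bottle_a, bottle_b, carton_red, carton_blue, tweezers, scissors, slide_box, beaker from where it was at the start of the episode below 0.03 m); the robot touches nothing.
It fails at once if the lid is pushed or pried by the robot (over 6 N) (contact force between any of the fingers, the arm and lid above 6 N).
It fails at once if the warmer is pressed hard (over 45 N) (contact force between any of the fingers, the arm and warmer above 45 N).
It fails at once if a bystander is lifted, carried or knocked away (over 30 mm) (distance of any of bottle_a, bottle_b, carton_red, carton_blue, tweezers, scissors, slide_box, beaker from where it was at the start of the episode above 0.03 m).
It fails at once if a bystander is toppled (angle between any of bottle_a, bottle_b, carton_red, carton_blue, tweezers, scissors, slide_box, beaker's own z axis and vertical above 0.6 rad).
It also fails if it takes over 54 s, if anything falls off the work surface, if the arm or the gripper's body presses on something with over 40 N, if the wrist force passes 120 N, or if a joint passes its speed limit or range.

## Working session

There is one attempt and no reset: what is moved stays moved. The work goes in short steps, Python scripts to look and compute and a shell command to move; the robot and the scene stay as the last step left them, time stands still between calls to the robot, and variables do not carry over. Pictures are saved under pics/ and viewed, and the job is handed in when it is done.

```bash
mkdir -p pics; cat > h.py <<'E'
import numpy as np,cv2
from station import bot
def K(n):
    c=bot.get_calibration(n);f=192/np.tan(np.radians(c['fov_y'])/2)
    return np.array([[f,0,c['cx']],[0,f,c['cy']],[0,0,1.]]),np.array(c['distortion'],float),np.array(c['camera_from_world'])
def px2w(n,u,v,d=None,z=None):
    k,D,T=K(n);p=cv2.undistortPoints(np.array([[[u,v]]],float),k,D)[0,0]
    r=np.array([p[0],p[1],1.]);R=T[:3,:3];t=T[:3,3]
    if d is None:
        o=-R.T@t;w=R.T@r;s=(z-o[2])/w[2];return o+s*w
    return R.T@(r*d-t)
def w2px(n,P):
    k,D,T=K(n);r,_=cv2.Rodrigues(T[:3,:3]);return cv2.projectPoints(np.array(P,float).reshape(-1,1,3),r,T[:3,3],k,D)[0][:,0]
E
python3 - <<'E'
from h import *
for n in('side','top'):
    i,d=bot.grab_frame(n);cv2.imwrite(f'pics/{n}0.png',cv2.resize(i,(800,600)));np.savez(f'{n}0.npz',i=i,d=d)
    k,D,T=K(n);print(n,k[0,0],D,-T[:3,:3].T@T[:3,3],T[:3,:3].round(2).tolist())
print(bot.sense())
E
```

```text
side 394.85465437684115 [-0.07333979  0.          0.          0.          0.        ] [0.15443339 0.38580756 0.74609171] [[-0.7, -0.72, 0.01], [-0.55, 0.53, -0.64], [0.46, -0.45, -0.77]]
top 470.5380207091352 [0.06046139 0.         0.         0.         0.        ] [ 0.48955023 -0.00781147  1.14731668] [[0.01, -1.0, -0.01], [-1.0, -0.01, -0.07], [0.07, 0.01, -1.0]]
{'clock': 0.1, 'q': array([ 1.13739785,  0.3328088 , -0.06469165,  1.46084713,  0.02158363,
        1.34993249, -0.08850338]), 'qd': array([ 0.00059739, -0.00073235, -0.00090554, -0.00260296,  0.00134248,
        0.00080141, -0.0017597 ]), 'effort': array([ 1.64858458e-03, -6.24547577e+01,  2.49470113e-02, -3.90716171e+01,
       -6.14047539e-02,  3.65363248e-02,  1.69072530e-05]), 'eef_pos': array([ 0.24945571, -0.5727036 ,  0.24383827]), 'ee_rot': array([-6.31725433e-04,  9.78979007e-01,  2.03960000e-01, -1.55451105e-04]), 'wrist_force': array([0.23439446, 0.33177668, 0.68633931]), 'moment': array([0.01105117, 0.03154793, 0.01159853]), 'grip_width': 0.08676602417449152}
```

View pics/side0.png

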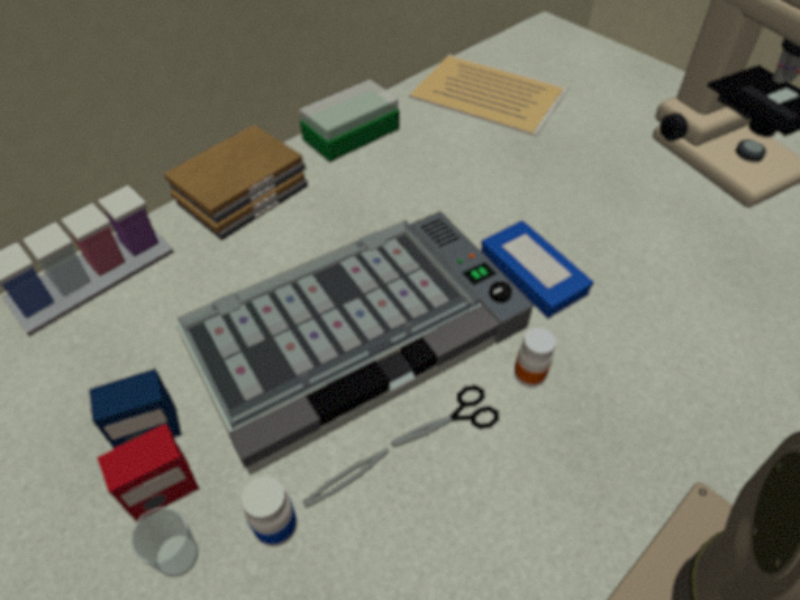

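View pics/top0.png

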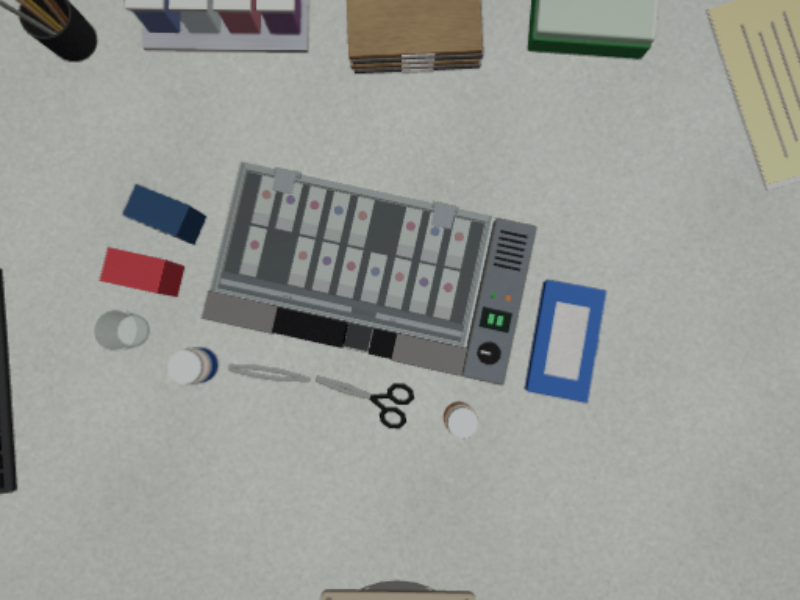

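The notch shows as a dark grey gap in the black moulding: top picture near (358,337), side picture near (400,378), both at 800x600. I'll enlarge it.

```bash
python3 - <<'E'
from h import *
i=np.load('top0.npz')['i'];d=np.load('top0.npz')['d']
cv2.imwrite('pics/topc.png',cv2.resize(i[170:255,120:350],None,fx=3.45,fy=3.45,interpolation=cv2.INTER_CUBIC))
i=np.load('side0.npz')['i']
cv2.imwrite('pics/sidec.png',cv2.resize(i[190:300,140:350],None,fx=3.8,fy=3.8,interpolation=cv2.INTER_CUBIC))
E
```

```text
(no output)
```

View pics/topc.png

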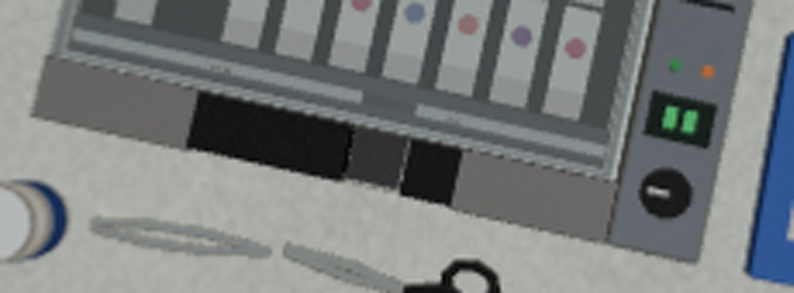

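View pics/sidec.png

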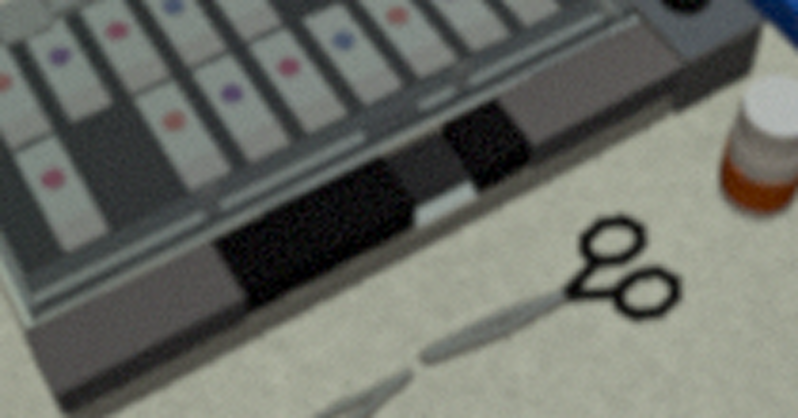

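```bash
python3 - <<'E'
from h import *
s=3.45
z={}
for nm,u,v,zz in [('Lf',33,115,.06),('Rf',608,242,.06),('blf',187,147,.06),('brf',455,205,.06),('blb',197,93,.06),('brb',462,150,.06),('nlf',343,180,.06),('nrf',401,193,.06),('nlb',354,126,.06),('nrb',409,138,.06)]:
    U,V=(u+.5)/s-.5+120,(v+.5)/s-.5+170
    z[nm]=px2w('top',U,V,z=zz);print(nm,z[nm].round(4))
y=z['Lf']-z['Rf'];print('len',np.linalg.norm(y));a=np.arctan2(y[1],y[0])-np.pi/2
print('yaw',a,np.degrees(a))
E_=(z['blf']+z['brf']+z['blb']+z['brb'])/4
ey=np.array([-np.sin(a),np.cos(a),0]);ex=np.array([np.cos(a),np.sin(a),0])
print('edge mid',E_)
for n in z: print(n,(ex@(z[n]-E_)).round(4),(ey@(z[n]-E_)).round(4))
# side view check
s=3.8
S={}
for nm,u,v in [('blb',217,245),('blf',250,303),('brf',530,160),('brb',497,102),('nlf',414,222),('nlb',383,165),('nrf',478,186),('nrb',445,130)]:
    P=px2w('side',(u+.5)/s-.5+140,(v+.5)/s-.5+190,z=.06);print('side',nm,P.round(4),(ex@(P-E_)).round(4),(ey@(P-E_)).round(4))
d=np.load('top0.npz')['d']
P=[px2w('top',u,v,d=d[v,u]) for v in range(200,230) for u in range(170,300) if d[v,u]>0]
P=np.array(P)-0; q=[(p[2]) for p in P if abs(ex@(p-E_))<.015 and abs(ey@(p-E_))<.09]
print(np.percentile(q,[5,50,95]))
for b in ['blf']: pass
E
```

```text
Lf [0.5202 0.292  0.06  ]
Rf [ 0.4395 -0.0927  0.06  ]
blf [0.4997 0.1887 0.06  ]
brf [0.4628 0.0092 0.06  ]
blb [0.5359 0.1829 0.06  ]
brb [0.4994 0.0049 0.06  ]
nlf [0.4787 0.0841 0.06  ]
nrf [0.4704 0.0453 0.06  ]
nlb [0.5147 0.0773 0.06  ]
nrb [0.5071 0.0404 0.06  ]
len 0.39307234675957986
yaw -0.20682086962883606 -11.849962944957735
edge mid [0.49944465 0.0964191  0.06      ]
Lf -0.0199 0.1957
Rf -0.0199 -0.1974
blf -0.0187 0.0904
brf -0.0179 -0.0929
blb 0.0179 0.0921
brb 0.0188 -0.0896
nlf -0.0178 -0.0163
nrf -0.0179 -0.056
nlb 0.0189 -0.0155
nrb 0.019 -0.0533
side blb [0.5311 0.1823 0.06  ] 0.0134 0.0906
side blf [0.4923 0.1918 0.06  ] -0.0265 0.0918
side brf [0.454  0.0239 0.06  ] -0.0296 -0.0803
side brb [0.4945 0.0088 0.06  ] 0.0132 -0.0868
side nlf [0.4694 0.0974 0.06  ] -0.0296 -0.0052
side nlb [0.5078 0.0845 0.06  ] 0.0106 -0.0099
side nrf [0.4619 0.0566 0.06  ] -0.0286 -0.0467
side nrb [0.501  0.0436 0.06  ] 0.0124 -0.0514Traceback (most recent call last):
  File "<stdin>", line 19, in <module>
  File "h.py", line 7, in px2w
    k,D,T=K(n);p=cv2.undistortPoints(np.array([[[u,v]]],float),k,D)[0,0]
          ~^^^
  File "h.py", line 4, in K
    c=bot.get_calibration(n);f=192/np.tan(np.radians(c['fov_y'])/2)
ValueError: time passes only in moves, steps and waits
```

```bash
python3 - <<'E'
from h import *
a=-0.2068;ey=np.array([-np.sin(a),np.cos(a),0]);ex=np.array([np.cos(a),np.sin(a),0]);E_=np.array([.4994,.0964,.06])
for n in('top','side'):
    d=np.load(n+'0.npz')['d'];k,D,T=K(n);R=T[:3,:3];t=T[:3,3]
    v,u=np.mgrid[0:384,0:512];g=cv2.undistortPoints(np.stack([u,v],-1).reshape(-1,1,2).astype(float),k,D)[:,0]
    P=(np.c_[g,np.ones(len(g))]*d.reshape(-1,1)-t)@R;P=P[d.ravel()>0]
    L=np.c_[(P-E_)@ex,(P-E_)@ey,P[:,2]]
    for lo,hi in((.09,.18),(0,.085),(-.05,-.02),(-.085,-.06),(-.19,-.1)):
        for x0 in range(-40,30,10):
            m=(L[:,1]>lo)&(L[:,1]<hi)&(L[:,0]*1e3>x0)&(L[:,0]*1e3<x0+10)
            if m.sum()>3: print(n,lo,hi,x0,m.sum(),np.percentile(L[m,2],[10,50,90]).round(4))
    m=(P[:,0]>.2)&(P[:,0]<.4)&(P[:,1]>-.2)&(P[:,1]<.2);print(n,'desk',np.median(P[m,2]))
E
```

```text
top 0.09 0.18 -40 153 [-0.0029 -0.0003  0.0026]
top 0.09 0.18 -30 130 [-0.0032 -0.0001  0.0034]
top 0.09 0.18 -20 167 [0.0576 0.0599 0.0626]
top 0.09 0.18 -10 169 [0.0577 0.06   0.0625]
top 0.09 0.18 0 166 [0.057  0.0598 0.062 ]
top 0.09 0.18 10 168 [0.0575 0.0601 0.0624]
top 0.09 0.18 20 176 [0.0593 0.0752 0.0782]
top 0 0.085 -40 144 [-0.0032 -0.0011  0.0015]
top 0 0.085 -30 134 [-0.0037 -0.0002  0.0023]
top 0 0.085 -20 144 [0.0567 0.0597 0.0625]
top 0 0.085 -10 159 [0.0569 0.0597 0.0622]
top 0 0.085 0 160 [0.0572 0.0597 0.062 ]
top 0 0.085 10 157 [0.0568 0.0592 0.0618]
top 0 0.085 20 162 [0.06   0.0755 0.0778]
top -0.05 -0.02 -40 53 [-0.0029 -0.0001  0.0025]
top -0.05 -0.02 -30 50 [-0.0028 -0.0004  0.0017]
top -0.05 -0.02 -20 48 [0.0323 0.0501 0.0525]
top -0.05 -0.02 -10 57 [0.0493 0.0518 0.0533]
top -0.05 -0.02 0 56 [0.0491 0.0517 0.0536]
top -0.05 -0.02 10 56 [0.0485 0.0515 0.0538]
top -0.05 -0.02 20 58 [0.0586 0.075  0.0782]
top -0.085 -0.06 -40 42 [-0.0038 -0.0004  0.0022]
top -0.085 -0.06 -30 38 [-0.0036 -0.0005  0.0029]
top -0.085 -0.06 -20 45 [0.0571 0.0593 0.0624]
top -0.08
[... 1516 characters left out ...]
85 -0.06 -40 44 [-0.0039 -0.0019 -0.0004]
side -0.085 -0.06 -30 102 [-0.003   0.0131  0.0488]
side -0.085 -0.06 -20 132 [-0.0015  0.0433  0.0588]
side -0.085 -0.06 -10 49 [0.0563 0.0579 0.0592]
side -0.085 -0.06 0 43 [0.057  0.0579 0.0591]
side -0.085 -0.06 10 46 [0.0564 0.0582 0.064 ]
side -0.085 -0.06 20 78 [0.0585 0.0722 0.0757]
side -0.19 -0.1 -40 143 [-0.0036 -0.0021 -0.0007]
side -0.19 -0.1 -30 494 [-0.0027  0.0283  0.0565]
side -0.19 -0.1 -20 264 [-0.0027  0.0572  0.0598]
side -0.19 -0.1 -10 153 [0.0567 0.0586 0.0599]
side -0.19 -0.1 0 145 [0.0571 0.0585 0.0599]
side -0.19 -0.1 10 152 [0.057  0.0585 0.0607]
side -0.19 -0.1 20 266 [0.0592 0.0725 0.0755]
side desk -0.0014284339887707443
```

```bash
cat >> h.py <<'E'
from scipy.spatial.transform import Rotation as Ro
a=-0.2068;ey=np.array([-np.sin(a),np.cos(a),0]);ex=np.array([np.cos(a),np.sin(a),0]);E_=np.array([.4994,.0964,.06])
def go(lx,ly,h,tilt=10):
    s=bot.sense();p=s['eef_pos'];q=s['ee_rot'];R=Ro.from_quat([q[1],q[2],q[3],q[0]])
    Rt=Ro.from_matrix(np.c_[ex,-ey,[0,0,-1]])*Ro.from_euler('y',tilt,degrees=True)
    tip=E_+lx*ex+ly*ey+np.array([0,0,h])
    tgt=tip-.022*Rt.apply([0,0,1])
    tipn=p+.022*R.apply([0,0,1])
    print('shift mm',(R.inv().apply(tgt-p)*1e3).round(1),'rot deg',np.degrees((R.inv()*Rt).as_rotvec()).round(2),'tgt',tgt.round(4))
    print('tip local',((tipn-E_)@ex*1e3).round(2),((tipn-E_)@ey*1e3).round(2),'h',((tipn-E_)[2]*1e3).round(2),'F',s['wrist_force'].round(2),'t',s['clock'],'q',s['q'].round(2))
E
python3 -c "
from h import *
go(-.004,.012,.10,0)"
python3 -m handwheel '[[0,0,0,0,0,0,8.8],[0,0,0,0,0,0,8.8],[0,0,0,0,0,0,8.8],[0,0,0,0,0,0,8.8],[0,0,0,0,0,0,0]]'
python3 -c "
from h import *
go(-.004,.012,.10,0)"
```

```text
shift mm [ 500.  -525.6   62.5] rot deg [-7.000e-02  3.000e-02  3.539e+01] tgt [0.4979 0.109  0.182 ]
tip local -107.25 -706.15 h 161.84 F [0.23 0.33 0.69] t 0.1 q [ 1.14  0.33 -0.06  1.46  0.02  1.35 -0.09]
clock: 0.72
eef_pos: [0.2496, -0.5728, 0.2442]
ee_rot: [-0.0, 0.995, -0.101, -0.0]
wrist_force: [0.6, -0.3, 0.1]
grip_width: 0.0451
shift mm [ 106.2 -717.8   62.4] rot deg [-0.03  0.03  0.25] tgt [0.4979 0.109  0.182 ]
tip local -107.09 -706.23 h 162.16 F [ 0.6  -0.33  0.05] t 0.725 q [ 1.07  0.33  0.02  1.46 -0.01  1.35 -0.68]
```

```bash
python3 -m handwheel '[[0,15,-48,0,0,0,0],[0,15,-48,0,0,0,0],[0,15,-48,0,0,0,0],[0,10,-48,0,0,0,0],[0,10,-48,0,0,0,0]]' >/dev/null
python3 -m handwheel '[[0,8,-48,0,0,0,0],[0,8,-48,0,0,0,0],[0,8,-48,0,0,0,0],[0,8,-48,0,0,0,0],[0,8,-48,0,0,0,0]]'
python3 -c "
from h import *
go(-.004,.012,.10,0)"
```

```text
clock: 1.98
eef_pos: [0.4498, -0.1226, 0.2446]
ee_rot: [0.0, 0.995, -0.1, 0.0]
wrist_force: [0.1, -0.0, 0.6]
grip_width: 0.0006
shift mm [   1.4 -236.6   62.5] rot deg [ 0.03 -0.02  0.43] tgt [0.4979 0.109  0.182 ]
tip local -3.61 -224.58 h 162.64 F [ 0.15 -0.03  0.65] t 1.975 q [ 0.57  0.   -0.4   1.84  0.    1.3  -1.6 ]
```

```bash
python3 -m handwheel '[[0,0,-48,0,0,0,0],[0,0,-48,0,0,0,0],[0,0,-48,0,0,0,0],[0,0,-48,0,0,0,0],[0,0,-43,0,0,0,0]]' >/dev/null
python3 -m handwheel '[[0,0,0,20,0,0,0],[0,0,0,20,0,10,0],[0,0,0,0,0,0,0]]'
python3 -c "
from h import *
go(-.004,.012,.020,10)"
```

```text
clock: 2.98
eef_pos: [0.4934, 0.1058, 0.2018]
ee_rot: [0.011, 0.991, -0.098, 0.085]
wrist_force: [0.1, -0.7, 1.0]
grip_width: 0.0004
shift mm [-17.   -4.5  98.6] rot deg [0.17 0.2  0.54] tgt [0.4942 0.1098 0.1017]
tip local -4.04 7.91 h 120.12 F [ 0.1  -0.67  1.01] t 2.975 q [ 0.29  0.03 -0.65  1.93  0.13  1.06 -2.19]
```

```bash
python3 -m handwheel '[[0,-4,-4,24,0,0,0.5],[0,-4,0,24,0,0,0],[0,-4,0,24,0,0,0],[0,-3,0,15,0,0,0],[0,0,0,0,0,0,0]]'
python3 -c "
from h import *
go(-.004,.012,.005,10)
i,d=bot.grab_frame('top');cv2.imwrite('pics/t1.png',cv2.resize(i[150:300,100:350],(800,480)))
i,d=bot.grab_frame('side');cv2.imwrite('pics/s1.png',cv2.resize(i[150:300,130:380],(800,480)))"
```

```text
clock: 3.6
eef_pos: [0.4982, 0.1098, 0.116]
ee_rot: [0.009, 0.991, -0.105, 0.086]
wrist_force: [-0.1, 0.6, -0.4]
grip_width: 0.0006
shift mm [-8.9  0.9 28.2] rot deg [-0.01  0.1  -0.28] tgt [0.4942 0.1098 0.0867]
tip local -0.17 12.88 h 34.35 F [-0.14  0.62 -0.43] t 3.6 q [ 0.25  0.15 -0.65  2.01  0.24  0.88 -2.31]
```

View pics/s1.png

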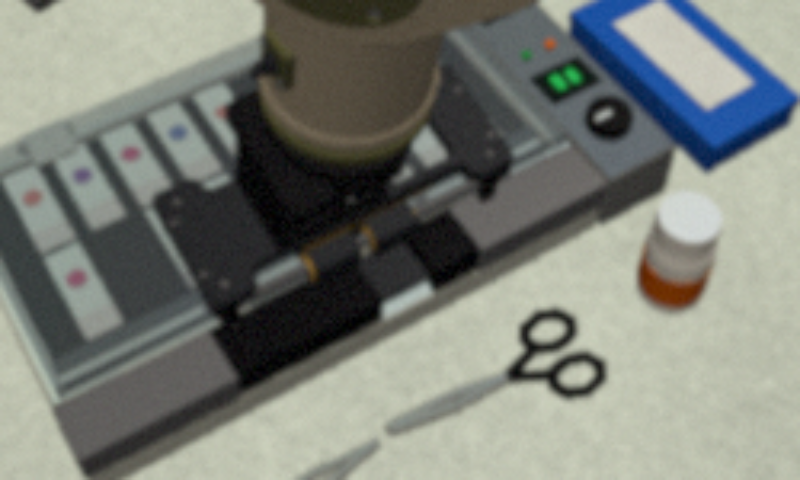

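View pics/t1.png

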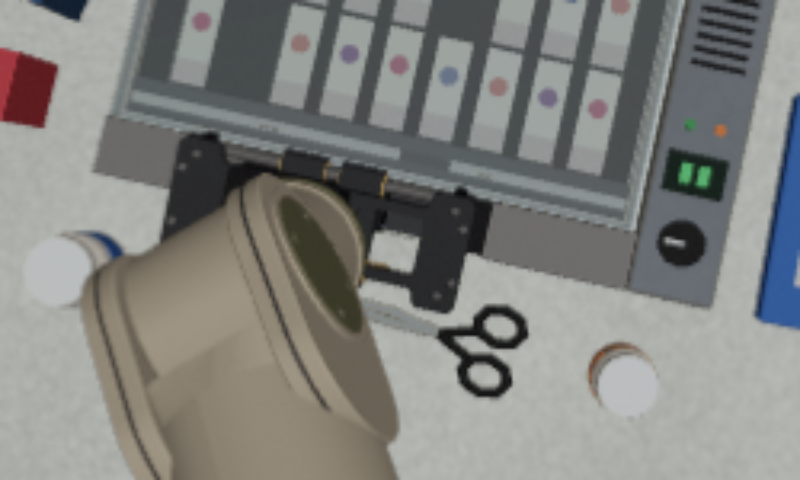

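```bash
python3 -c "
from h import *
s=bot.sense();q=s['ee_rot'];R=Ro.from_quat([q[1],q[2],q[3],q[0]])
def pt(o):return s['eef_pos']+R.apply(o)
P=[pt([0,0,.022]),pt([0,.015,.022]),pt([0,-.015,.022]),pt([0,0,-.048]),pt([.0375,0,-.048]),pt([-.0375,0,-.048]),pt([0,.095,-.048]),pt([0,-.095,-.048])]
print(((w2px('side',P)-[130,150])*3.2).round()); print(((w2px('top',P)-[100,150])*3.2).round())
i,d=bot.grab_frame('side');cv2.imwrite('pics/s2.png',cv2.resize(i[190:270,190:300],None,fx=7,fy=7,interpolation=cv2.INTER_CUBIC))"
```

```text
[[328. 262.]
 [349. 251.]
 [307. 272.]
 [334. 209.]
 [302. 159.]
 [367. 261.]
 [472. 142.]
 [184. 282.]]
[[341. 195.]
 [362. 200.]
 [320. 191.]
 [325. 212.]
 [337. 157.]
 [314. 268.]
 [467. 245.]
 [183. 180.]]
```

View pics/s2.png

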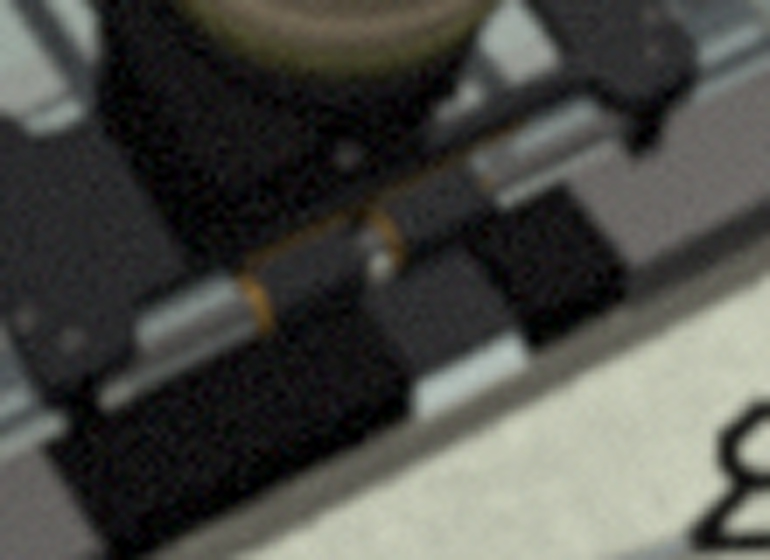

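```bash
python3 -m handwheel '[[0,-5,1,14,0,0,0],[0,-4,0,14,0,0,0],[0,0,0,0,0,0,0]]'
python3 -c "
from h import *
go(-.004,.012,.002,10)"
```

```text
clock: 4.12
eef_pos: [0.4928, 0.1096, 0.0855]
ee_rot: [0.009, 0.991, -0.105, 0.085]
wrist_force: [0.4, 0.1, 0.3]
grip_width: 0.0004
shift mm [ 1.  -0.4  2. ] rot deg [ 0.02  0.15 -0.29] tgt [0.4942 0.1098 0.0837]
tip local -5.38 11.55 h 3.82 F [0.4  0.06 0.29] t 4.125 q [ 0.24  0.19 -0.64  2.05  0.29  0.82 -2.36]
```

```bash
for k in 1; do python3 -m handwheel '[[0,0,0,1,0,0,0],[0,0,0,0,0,0,0]]'|grep wrist; python3 -m handwheel '[[0,0,0,1,0,0,0],[0,0,0,0,0,0,0]]'|grep wrist; done
python3 -c "
from h import *
go(-.004,.012,.002,10)"
```

```text
wrist_force: [0.7, 0.1, 0.5]
wrist_force: [0.4, 0.6, -0.1]
shift mm [-0.5  0.1  1.5] rot deg [-0.03 -0.01 -0.32] tgt [0.4942 0.1098 0.0837]
tip local -3.76 12.08 h 3.58 F [ 0.42  0.59 -0.08] t 4.625 q [ 0.24  0.19 -0.64  2.05  0.29  0.82 -2.36]
```

```bash
python3 -m handwheel '[[0,0,0,1,0,0,0],[0,0,0,0,0,0,0]]'|egrep 'wrist|eef'; python3 -m handwheel '[[0,0,0,1,0,0,0],[0,0,0,0,0,0,0]]'|egrep 'wrist|eef'
python3 -c "
from h import *
go(-.004,.012,.002,10)"
```

```text
eef_pos: [0.4945, 0.1097, 0.0841]
wrist_force: [0.7, 0.8, -0.3]
eef_pos: [0.4947, 0.1098, 0.0835]
wrist_force: [-3.6, -0.4, 5.9]
shift mm [-0.5  0.1 -0.3] rot deg [-0.02 -0.01 -0.32] tgt [0.4942 0.1098 0.0837]
tip local -3.47 12.12 h 1.81 F [-3.65 -0.44  5.86] t 5.125 q [ 0.23  0.19 -0.64  2.05  0.29  0.81 -2.36]
```

```bash
python3 -m handwheel '[[0,0,0,-0.3,0,0,0],[0,0,0,0,0,0,0]]'|egrep 'wrist|eef'; python3 -m handwheel '[[0,0,5,0,0,0,0],[0,0,5,0,0,0,0],[0,0,5,0,0,0,0],[0,0,5,0,0,0,0],[0,0,5,0,0,0,0]]'|egrep 'wrist|eef'
python3 -c "
from h import *
go(-.004,-.035,.002,10)"
```

```text
eef_pos: [0.4947, 0.1097, 0.0836]
wrist_force: [-2.2, -0.7, 3.7]
eef_pos: [0.4894, 0.0849, 0.0835]
wrist_force: [1.3, 1.9, 2.4]
shift mm [-0.3 21.7 -0.2] rot deg [-0.03 -0.02 -0.32] tgt [0.4846 0.0638 0.0837]
tip local -3.59 -13.26 h 1.86 F [1.25 1.86 2.41] t 6.0 q [ 0.28  0.16 -0.63  2.08  0.26  0.8  -2.29]
```

```bash
for i in 1; do python3 -m handwheel '[[0,0,5,0.1,0,0,0],[0,0,5,0.1,0,0,0],[0,0,2,0.1,0,0,0]]'|egrep 'wrist|eef';  python3 -m handwheel '[[0,0,2,0,0,0,0]]'|egrep 'wrist|eef'; python3 -m handwheel '[[0,0,2,0.1,0,0,0]]'|egrep 'wrist|eef'; python3 -m handwheel '[[0,0,2,0.1,0,0,0]]'|egrep 'wrist|eef'; done
python3 -c "
from h import *
go(-.004,-.035,.002,10)"
```

```text
eef_pos: [0.4863, 0.0726, 0.0827]
wrist_force: [0.2, -0.3, 0.3]
eef_pos: [0.4861, 0.0712, 0.0828]
wrist_force: [-0.2, 0.2, -1.0]
eef_pos: [0.4859, 0.0695, 0.0829]
wrist_force: [-0.5, 0.0, 0.3]
eef_pos: [0.4856, 0.0676, 0.0828]
wrist_force: [0.2, 0.6, 0.6]
shift mm [-0.1  4.  -0.9] rot deg [-0.03  0.   -0.31] tgt [0.4846 0.0638 0.0837]
tip local -3.76 -31.04 h 1.17 F [0.22 0.56 0.6 ] t 6.75 q [ 0.31  0.15 -0.62  2.09  0.24  0.79 -2.24]
```

The force vanished and the tip dropped near local y ≈ -25, so the notch is found. I'll centre on it and press down.

```bash
python3 -m handwheel '[[0,0,3.5,0,0,0,0],[0,-0.3,0,2,0,0,0],[0,-0.3,0,2,0,0,0],[0,-0.3,0,2,0,0,0],[0,0,0,0,0,0,0]]'|egrep 'wrist|eef'
python3 -c "
from h import *
go(-.004,-.035,-.008,10)"
```

```text
eef_pos: [0.485, 0.0643, 0.0766]
wrist_force: [0.5, -0.3, -0.1]
shift mm [-0.8  0.6  2.8] rot deg [-0.03  0.02 -0.31] tgt [0.4846 0.0638 0.0737]
tip local -3.74 -34.37 h -5.07 F [ 0.48 -0.28 -0.1 ] t 7.375 q [ 0.31  0.15 -0.62  2.1   0.25  0.78 -2.24]
```

```bash
python3 -m handwheel '[[0,-0.3,0,2,0,0,0],[0,-0.3,0,2,0,0,0]]'|egrep 'wrist|eef'; python3 -m handwheel '[[0,-0.3,0,1.5,0,0,0],[0,0,0,0,0,0,0]]'|egrep 'wrist|eef'
python3 -c "
from h import *
go(-.004,-.035,-.012,10)"
```

```text
eef_pos: [0.4853, 0.0643, 0.0728]
wrist_force: [-1.1, 0.3, 1.6]
eef_pos: [0.4854, 0.0643, 0.0713]
wrist_force: [0.4, 0.3, 1.8]
shift mm [-1.   0.7  1.5] rot deg [-0.04 -0.02 -0.32] tgt [0.4846 0.0638 0.0697]
tip local -3.29 -34.33 h -10.36 F [0.39 0.3  1.75] t 7.875 q [ 0.31  0.16 -0.62  2.1   0.26  0.76 -2.25]
```

```bash
python3 -m handwheel '[[0,-0.3,0,1.5,0,0,0],[0,-0.2,0,1.0,0,0,0],[0,0,0,0,0,0,0]]'|egrep 'wrist|eef'
python3 -c "
from h import *
go(-.004,-.035,-.012,10)
i,d=bot.grab_frame('side');cv2.imwrite('pics/s3.png',cv2.resize(i[100:320,90:380],(791,600)))"
```

```text
eef_pos: [0.4853, 0.0642, 0.0688]
wrist_force: [2.3, -0.8, 2.6]
shift mm [-0.5  0.6 -1. ] rot deg [-0.04 -0.02 -0.32] tgt [0.4846 0.0638 0.0697]
tip local -3.34 -34.36 h -12.86 F [ 2.33 -0.8   2.57] t 8.25 q [ 0.31  0.17 -0.62  2.11  0.26  0.76 -2.26]
```

View pics/s3.png

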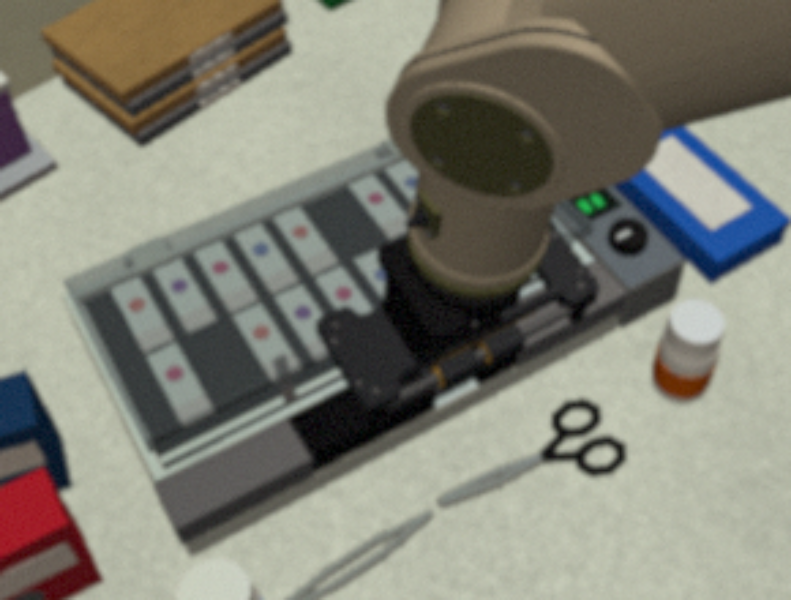

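```bash
cat > lid.py <<'E'
from h import *
n='side'
d=bot.grab_frame(n)[1];d0=np.load(n+'0.npz')['d'];k,D,T=K(n);R=T[:3,:3];t=T[:3,3]
v,u=np.mgrid[0:384,0:512];g=cv2.undistortPoints(np.stack([u,v],-1).reshape(-1,1,2).astype(float),k,D)[:,0]
for nm,dd in(('before',d0),('now',d)):
    P=(np.c_[g,np.ones(len(g))]*dd.reshape(-1,1)-t)@R;P=P[dd.ravel()>0]
    L=np.c_[(P-E_)@ex,(P-E_)@ey,P[:,2]]
    for x0 in(15,20,25,30,40,60,100,150):
        m=(L[:,1]>.1)&(L[:,1]<.18)&(L[:,0]*1e3>x0)&(L[:,0]*1e3<x0+10);print(nm,x0,m.sum(),np.percentile(L[m,2],[50,90,97]).round(3))
E
python3 lid.py
```

```text
before 15 351 [0.064 0.075 0.076]
before 20 354 [0.072 0.076 0.077]
before 25 174 [0.075 0.077 0.077]
before 30 182 [0.075 0.077 0.077]
before 40 167 [0.075 0.077 0.077]
before 60 170 [0.075 0.077 0.077]
before 100 149 [0.075 0.076 0.076]
before 150 134 [0.074 0.076 0.076]
now 15 254 [0.06  0.098 0.101]
now 20 406 [0.096 0.105 0.107]
now 25 385 [0.102 0.106 0.107]
now 30 244 [0.103 0.106 0.106]
now 40 377 [0.054 0.103 0.104]
now 60 149 [0.099 0.101 0.102]
now 100 135 [0.092 0.094 0.095]
now 150 115 [0.084 0.086 0.086]
```

The lid has sprung up: its front went from z 76 mm to about 107 mm. Now I'll back out along the tilted tool axis, away from the lid.

```bash
python3 -m handwheel '[[0,-1,0,-5,0,0,0],[0,-2,0,-7,0,0,0],[0,-4,0,-10,0,0,0],[0,-10,0,-15,0,0,0],[0,-20,0,-20,0,0,0]]'|egrep 'wrist|eef'
python3 -m handwheel '[[0,-30,0,-30,0,0,0],[0,-30,0,-30,0,0,0],[0,-20,0,-20,0,0,0],[0,0,0,-10,0,0,0],[0,0,0,0,0,0,0]]'
python3 lid.py | grep now
python3 -c "
from h import *
for n in('side','top'):
    i,d=bot.grab_frame(n);cv2.imwrite(f'pics/{n}4.png',cv2.resize(i,(800,600)))"
```

```text
eef_pos: [0.4391, 0.0741, 0.119]
wrist_force: [0.2, 0.1, -0.1]
clock: 9.6
eef_pos: [0.3481, 0.0937, 0.1939]
ee_rot: [0.008, 0.991, -0.106, 0.088]
wrist_force: [0.5, -0.2, -0.3]
grip_width: 0.0006
now 15 224 [0.06  0.097 0.101]
now 20 400 [0.097 0.107 0.108]
now 25 413 [0.102 0.107 0.108]
now 30 236 [0.105 0.107 0.108]
now 40 401 [0.054 0.105 0.106]
now 60 151 [0.1   0.102 0.103]
now 100 135 [0.093 0.095 0.096]
now 150 119 [0.085 0.086 0.087]
```

View pics/side4.png

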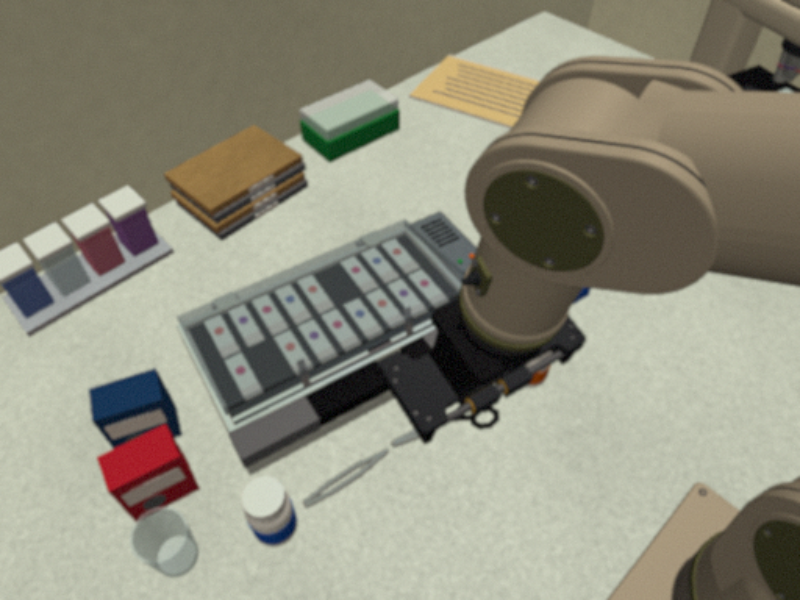

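View pics/top4.png

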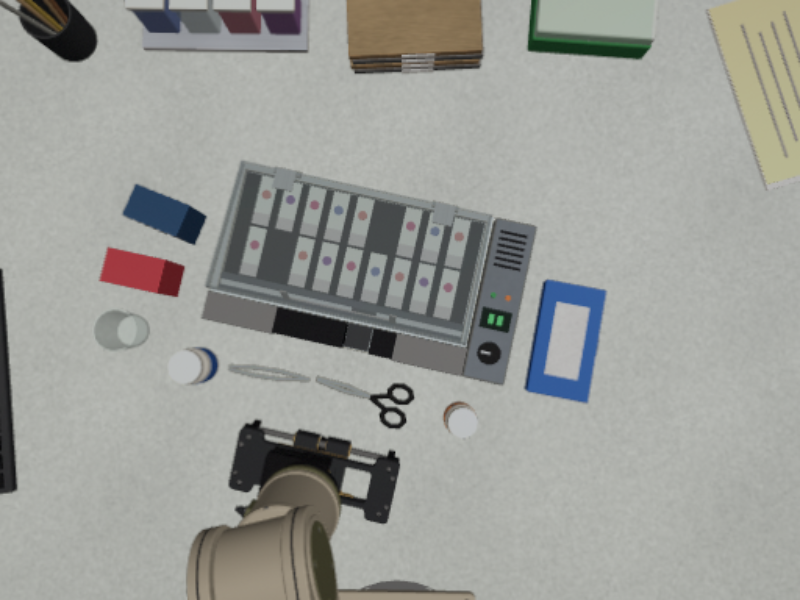

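The lid stands ajar with its front at about 107 mm, and the bystanders in the top view sit at the same pixels as before. The hand is clear, so I'm handing in.

```bash
python3 -c "
from station import bot
print(bot.hand_in())"
```

```text
the job is handed in; nothing more can be done
None
```

The lid sprang ajar by itself, the hand is clear, and the job is handed in at about 10 s of the 54 s allowed; no verdict is reported.

- **What I did:** I found the notch in the pictures, at about y = -35 mm along the edge. I touched the black edge with the closed fingertips (about 6 N at first, then 2 to 4 N). I slid along it until the force vanished and the tip dropped, near y = -25 mm. Then I centred on the notch, pressed the catch down about 6.5 mm (under 4 N) and backed out along the tilted tool.
- **Last checks:** The lid's front rim went from 76 to about 107 mm and stayed there after the hand left, which is roughly 0.16 rad. That is slightly below the nominal 0.18 but inside the allowed band. The wrist force is near zero. In the top view all bystanders are where they started.
- **Checks that disagreed or were not made:**
  - The tip dropped about 5 mm earlier than the pictures suggested.
  - The side camera placed the edge up to about 11 mm away from where the top camera did. I trusted the top camera, whose depth readings matched the given heights.
  - I did not measure the catch's return, only that the notch looks the same as before in the top view.

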